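# Screw down a pressure vessel's closing collar with the tommy bar

### The job

Using the tommy bar, screw the pressure vessel's closing collar clockwise until it is fully home, with the red mark on the collar lined up with the red mark on the lid. The stand's posts limit each swing, so set the bar in one hole of the collar, swing, draw it out, move it to another hole and carry on. Then lay the bar back in both notches of its rest and leave the other things where they stand.

Things in the scene. Friction and masses are not known exactly. Their poses are not given: they have to be found in the camera images.
- vessel: Steel pressure vessel upright in a fixed bench stand. Origin: centre of the underside of its 200 x 200 x 14 mm base plate, on the vessel's upright axis; z up, x away from the robot at yaw 0 (yaw within 0.22 rad). Body flange 126 mm wide, top at 112 mm, with three ears out to 100 mm. Neck inside the collar: radius 37.5 mm. A bar in a collar hole on the robot's side can point only from 125 to 235 degrees ccw from x.
- post_top (a point): Top of one of three upright posts of the stand (on the robot's side, left), 185 mm above the vessel's origin. Posts are 16 mm thick with black caps 20 mm wide, 84 mm from the vessel's axis, towards 0, 115 (this one) and 245 degrees ccw from the vessel's x. A bar in a collar hole strikes them.
- lid_mark (a point): Outer end of the red mark on the fixed lid, 36 mm from the vessel's axis towards 65 degrees ccw from the vessel's x, 172 mm above its origin. The mark is 7 mm wide and radial. On the lid's middle a gauge and a vent valve reach 250 mm high, within 45 mm of the axis.
- collar (a joint): Turn of the threaded collar on the vessel, rad: 0 = fully home, red marks in line; larger = unscrewed, counter-clockwise from above. It starts at 2.2 to 2.75, is turned clockwise to tighten, stops at -0.03. Needs about 0.8 N m (6 N at 140 mm from the axis), stays where it is left. A driving bar runs up to 0.35 rad ahead of it (play, give in the grip). 5 mm a turn.
- collar_mid (a point): Point on the vessel's axis at the height of the collar's holes: 139 mm above the vessel's origin when home, 0.8 mm more per rad. Turns with the collar; x towards the marked hole, z up. Collar: metal ring, eight-sided, 110 mm across flats, 118 mm over its rims, 44 mm tall; in each face, every 45 degrees from x, a level radial round hole 16 mm wide, bevelled to 21 mm at the mouth, 17 mm deep.
- marked_hole (a point): Centre of the mouth of the collar's hole under its red mark (7 mm wide, across the collar's top), 55 mm from the axis, as all eight mouths are; it points towards 65 degrees + the joint angle, ccw from the vessel's x.
- bar: Loose tommy bar, a straight round steel rod 14 mm thick, 180 mm long, about 0.2 kg, with a red grip from x = -75 to +5 mm and a black 20 mm ball at the tail (x = -80 mm). Origin on the rod's axis, 90 mm from the tip; x along the rod towards the bare tip. It rests level, with x along the rest's x.
- bar_tip (a point): Tip of the bar, on its axis, 90 mm from the bar's origin; the last 12 mm taper from 14 to 7 mm.
- rest: Fixed grey bar rest: base plate 130 x 60 x 8 mm with two upright V notches 12 mm thick at x = -48 and +48 mm. Origin: centre of the underside, z up, x along the bar. The V's (36 mm wide at the top, top edges at 57 mm) hold the bar's axis 45 mm above the origin, over the rest's x axis. It may stand right or left of the vessel.
- tube_rack: Bystander: loose blue rack of capped tubes, 150 x 70 mm, 84 mm tall; origin under its centre.
- beaker: Bystander: glass beaker, 72 mm wide, 95 mm tall; origin under its centre.
- wash_bottle: Bystander: white plastic wash bottle with blue cap and bent spout, 64 mm wide, 185 mm tall; origin under its centre.
There are look-alikes about, which are no part of the job. There is more than one size of the bar; the one meant has the size given above.

How it is judged:
By the outcome, as a careful person would: the job done as asked, in the order asked, and still so for the second after the job is handed in, with the robot touching nothing.
It also fails if it takes over 72 s, if anything falls off the work surface, if the arm or the gripper's body presses on something with over 40 N, if the wrist force passes 120 N, or if a joint passes its speed limit or range.

### The arm

A 6-joint arm with a two-finger parallel gripper is mounted at the origin on the work surface. World frame = base frame: x ahead of the robot, y to its left, z up, the work surface at z = 0. Lengths are in m, angles in degrees, forces in N, time in s.
With the tool pointing down it reaches from about 0.275 to 0.75 m from the base axis. Payload 10.2 kg.
Tool frame: the origin (TCP) lies midway between the tips of the shut fingers; the grasp point (between the pads) lies 19 mm behind it; x points along the fingers, z is the direction in which the jaws open and shut, and the axes are right-handed (so a half turn about x gives the same grasp; the last joint's range is limited). The gripper opens to 88 mm and grips with 3 to 60 N. Pads are 18 mm wide; open, the fingers measure 123 mm over their backs; the gripper's body (75 mm by 187 mm) begins 45 mm behind the grasp point.
Start: joints at [54.58, 17.928, 85.812, -0, 76.261, -12.8], TCP at [0.202, 0.485, 0.239] pointing down, gripper open.
Joint ranges: [-168.41, 168.41], [-55.51, 124.54], [10.69, 146.95], [-70.63, 250.63], [1, 178], [-165.06, 165.06]. Speed limits (degrees/s): [136.94, 136.94, 172.46, 180, 180, 180].

### API

Orientations are given as a 3x3 rotation matrix whose columns are the frame's x, y, z axes.
In Python, from plant import arm, eoat, cams, nets gives the robot as it stands. Calls block until the motion is done:
- arm.goto(position, orientation): joint-space move of the TCP to a pose.
- arm.move_straight(position, rot=None, feed=0.15): straight line of the TCP; rot=None keeps the orientation; feed is the mean speed in m/s.
- arm.move_joints(angles): joint-space move.
- eoat.gripper_to(opening, effort=None): finger opening in m; effort is the grip in N (None keeps the last); returns when the fingers have stopped.
- arm.hold(seconds).
- arm.ik(position, orientation): joint angles nearest the present ones, or None.
- arm.sense(): the state.
- cams.camera(name): name is "scene" or "top"; returns a dict with "color" (480x640x3 uint8, blue, green, red), "range_z" (480x640 float32, m along the optical axis (not along the pixel's ray), 0 where there is no reading), "fx", "fy", "cx", "cy" (pixels), "rvec" (rotation vector, rad) and "tvec" (3), from world to camera coordinates, as OpenCV has them. Camera axes: x right, y down, z forward; pixel columns grow to the right and rows downward; lengths in m; the calibration is good to about 2 mm. A picture is of the moment at which its call begins.
A pose or a line that the arm cannot do raises arm.MotionError and nothing moves.
- arm.hand_in(): hands the job in, once; it reports no verdict.
Trained networks look in a picture, given as the dict that the camera call returned (one of the last four; its "shot" number tells which), for a name from the list of things; names that differ only in an ending like _2 or _b are one class to them, and where a whole thing is asked for, a point or a joint stands for the part that bears it (a point fixed in the world has none). Each returns a list of dicts, best first, with "score" (0 to 1); they miss things now and then, are a little off and sometimes report something else, mostly with a low value. They report only what shows in the picture. A call takes as long as a camera call. They do not tell look-alikes from the thing itself.
- nets.find_in(target, picture): "bbox" ([centre column, centre row, width, height] in pixels, round what is visible of it).
The state is a dict: "time": time; "q": joint angles; "qvel": joint speeds; "tau": joint torques, N m; "eef_pos": TCP position; "tool_rot": TCP orientation; "contact_force": force on the tool from outside, world axes, zero at the start; "ft_torque": the same for the moment, N m; "finger_gap": finger opening in m.
Only numpy, scipy, OpenCV 4.12 (cv2) and the standard library are available. Lean on these libraries where they do the work, as an engineer would, in place of code of your own. Each camera call takes 0.05 s, during which the arm holds its last target. There are 200 camera calls.

## Working session

There is one attempt and no reset: what is moved stays moved. The work goes in short steps, each a Python script; the robot and the scene stay as the last script left them, time stands still between calls to the robot, and variables do not carry over. Pictures are saved under pics/ and viewed, about 8 in all and at most 12, crops included, and the job is handed in when it is done.

```bash
ls; mkdir -p pics
cat > h.py <<'E'
import numpy as np, cv2
from plant import arm, eoat, cams, nets
def shot(n,save=None):
    p=cams.camera(n)
    if save: cv2.imwrite('pics/'+save,p['color'])
    return p
def Rt(p): return cv2.Rodrigues(np.array(p['rvec'],float))[0],np.array(p['tvec'],float).ravel()
def cloud(p):
    z=p['range_z'];v,u=np.mgrid[0:480,0:640]
    c=np.stack([(u-p['cx'])/p['fx']*z,(v-p['cy'])/p['fy']*z,z],-1)
    R,t=Rt(p); w=(c-t)@R; w[z<=0]=np.nan; return w
def proj(p,X):
    R,t=Rt(p); c=np.atleast_2d(X)@R.T+t
    return np.c_[c[:,0]/c[:,2]*p['fx']+p['cx'],c[:,1]/c[:,2]*p['fy']+p['cy']]
E
python3 - <<'E'
from h import *
for n in('scene','top'):
    p=shot(n,n+'0.png');R,t=Rt(p);print(n,-R.T@t,R[2],p['fx'])
    for k in('vessel','bar','rest','collar','bar_tip','tube_rack','beaker','wash_bottle'):
        print(k,[(np.round(d['bbox']).tolist(),round(d['score'],2)) for d in nets.find_in(k,p)[:4]])
    np.save(n+'0.npy',cloud(p))
print(arm.sense())
E
```

```text
pics
scene [ 1.08758736 -0.22695546  0.86370189] [-0.60892946  0.16653268 -0.77554612] 488.86886687236597
vessel []
bar [([221.0, 215.0, 94.0, 46.0], 0.94), ([204.0, 298.0, 32.0, 69.0], 0.88), ([135.0, 302.0, 57.0, 23.0], 0.66)]
rest [([210.0, 306.0, 44.0, 68.0], 0.64), ([484.0, 229.0, 67.0, 77.0], 0.46)]
collar [([417.0, 284.0, 75.0, 68.0], 0.8)]
bar_tip [([207.0, 297.0, 34.0, 69.0], 0.87), ([134.0, 301.0, 58.0, 22.0], 0.51)]
tube_rack [([482.0, 230.0, 71.0, 75.0], 0.89)]
beaker [([508.0, 304.0, 51.0, 52.0], 0.71)]
wash_bottle [([251.0, 368.0, 53.0, 64.0], 0.93)]
top [ 0.40486735 -0.0484921   1.01310261] [ 0.12393036  0.00340461 -0.99228508] 446.9458919685173
vessel [([260.0, 181.0, 104.0, 121.0], 0.57)]
bar [([426.0, 245.0, 22.0, 82.0], 0.84), ([399.0, 363.0, 104.0, 42.0], 0.58), ([487.0, 266.0, 52.0, 8.0], 0.48)]
rest [([425.0, 248.0, 40.0, 59.0], 0.77), ([427.0, 246.0, 23.0, 82.0], 0.45)]
collar []
bar_tip [([429.0, 247.0, 19.0, 78.0], 0.9), ([400.0, 362.0, 105.0, 39.0], 0.71), ([487.0, 271.0, 52.0, 11.0], 0.57)]
tube_rack [([145.0, 262.0, 48.0, 70.0], 0.93)]
beaker [([170.0, 165.0, 44.0, 40.0], 0.87)]
wash_bottle [([404.0, 151.0, 38.0, 65.0], 0.69)]
{'time': 0.9, 'q': array([ 5.45792763e+01,  1.79262744e+01,  8.58114652e+01,  9.27417575e-04,
        7.62583581e+01, -1.28007655e+01]), 'qvel': array([-0.03459484,  0.08908241,  0.01429237,  0.08514682,  0.06059545,
        0.00954432]), 'tau': array([ 1.22229922e-03, -4.02094245e+01, -2.52415645e+01,  6.95419265e-02,
        3.19183921e-02, -3.36866697e-05]), 'eef_pos': array([0.2019498 , 0.48462409, 0.23873704]), 'tool_rot': array([[ 2.66612395e-05, -9.23074819e-01,  3.84620433e-01],
       [ 6.46160507e-05,  3.84620434e-01,  9.23074817e-01],
       [-9.99999998e-01,  2.42334616e-07,  6.98999069e-05]]), 'contact_force': array([ 0.31303969, -0.27097879, -0.57619228]), 'ft_torque': array([-0.01908186,  0.02122176,  0.04453645]), 'finger_gap': 0.08852269889000793}
```

View pics/scene0.png

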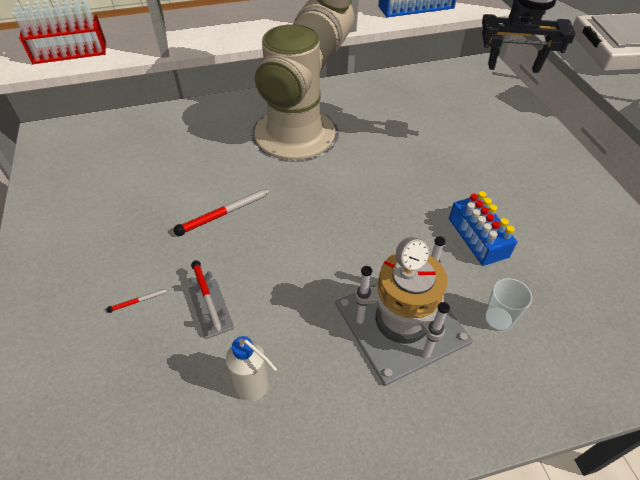

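View pics/top0.png

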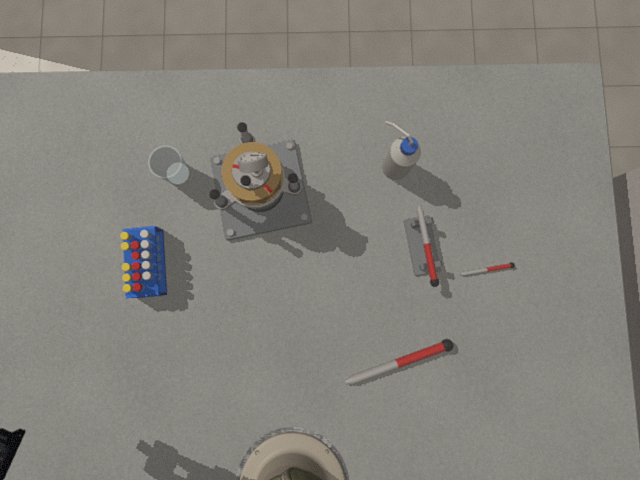

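The scene view shows the vessel at (405,300), with posts at (367,271), (440,241) and (444,308). The 180 mm bar lies in its rest at (207,297); the long bar at (221,215) and the small one at (135,302) are look-alikes. In the top view the posts are at (242,128), (215,195) and (293,180), the lid mark is at (237,167), the collar mark at about (267,188), and the bar runs from its ball at (434,283) to its tip at (419,208).

```bash
cat > m.py <<'E'
from h import *
from scipy.optimize import least_squares
def posts(w,c):
    m=(w[...,2]>0.176)&(w[...,2]<0.192)&(c.max(-1)<60)
    n,l=cv2.connectedComponents(m.astype(np.uint8))
    return [(w[l==i].mean(0).round(4),np.nanmax(w[l==i][:,2]).round(4),int((l==i).sum())) for i in range(1,n) if (l==i).sum()>8]
if __name__=='__main__':
  for n in('scene','top'):
    w=np.load(n+'0.npy');c=cv2.imread(f'pics/{n}0.png').astype(int)
    print(n,'posts',*posts(w,c),sep='\n')
    tbl=w[(abs(w[...,0]-.3)<.05)&(abs(w[...,1])<.05)];print('table',np.nanmedian(tbl[:,2]))
    bb=[207,297,36,76] if n=='scene' else [427,246,24,84]
    u,v,a,b=bb; sl=(slice(v-b//2,v+b//2),slice(u-a//2,u+a//2))
    W=w[sl].reshape(-1,3);C=c[sl].reshape(-1,3)
    red=(C[:,2]>120)&(C[:,1]<70)&(W[:,2]>.03)
    hi=(W[:,2]>.035)&(W[:,2]<.065)
    for nm,m in(('red',red),('all',hi)):
        P=W[m];mu=P.mean(0);_,s,V=np.linalg.svd(P-mu,full_matrices=False);d=V[0]*np.sign(V[0][0]);t=(P-mu)@d
        print(nm,m.sum(),mu.round(4),d.round(3),(mu+d*t.min()).round(4),(mu+d*t.max()).round(4),'zmax',np.percentile(P[:,2],95).round(4))
    R=(c[...,2]>110)&(c[...,1]<60)&(c[...,0]<60)&(w[...,2]>.14)&(w[...,2]<.19)
    k,l=cv2.connectedComponents(R.astype(np.uint8))
    for i in range(1,k):
        if (l==i).sum()>5: P=w[l==i];print('mark',(l==i).sum(),P.mean(0).round(4),P.min(0).round(4),P.max(0).round(4))
E
python3 m.py
```

```text
scene
posts
(array([ 0.081 , -0.0576,  0.184 ]), np.float64(0.1919), 190)
(array([0.6027, 0.1321, 0.1848]), np.float64(0.188), 77)
(array([ 0.6314, -0.017 ,  0.185 ]), np.float64(0.1886), 86)
(array([0.7342, 0.0805, 0.1853]), np.float64(0.1885), 104)
table 0.0004223159021198905
red 205 [ 0.4768 -0.3055  0.0515] [0.987 0.16  0.006] [ 0.4355 -0.3122  0.0513] [ 0.514  -0.2995  0.0517] zmax 0.0543
all 813 [ 0.5157 -0.2996  0.05  ] [ 0.989  0.148 -0.009] [ 0.424  -0.3133  0.0509] [ 0.6003 -0.287   0.0492] zmax 0.0543
mark 39 [0.6143 0.0338 0.1647] [0.6075 0.0249 0.1629] [0.6223 0.0425 0.1667]
mark 51 [0.6558 0.0861 0.1734] [0.6493 0.0717 0.1713] [0.6627 0.1003 0.1758]
top
posts
(array([0.7272, 0.0807, 0.1843]), np.float64(0.1869), 37)
(array([ 0.6254, -0.0145,  0.1849]), np.float64(0.1882), 66)
(array([0.5969, 0.133 , 0.1849]), np.float64(0.1905), 55)
(array([ 0.0948, -0.0324,  0.185 ]), np.float64(0.1913), 62)
table 0.0006466745311200664
red 215 [ 0.4721 -0.3026  0.0514] [0.99  0.143 0.001] [ 0.4338 -0.3081  0.0514] [ 0.5105 -0.297   0.0515] zmax 0.0545
all 695 [ 0.5045 -0.298   0.0504] [ 0.992  0.127 -0.008] [ 0.4184 -0.309   0.0511] [ 0.5959 -0.2863  0.0497] zmax 0.0546
mark 8 [0.6545 0.0966 0.1727] [0.6517 0.0927 0.1702] [0.6565 0.1009 0.1745]
mark 22 [0.6109 0.0339 0.165 ] [0.6047 0.0281 0.1619] [0.6175 0.0398 0.1682]
```

```bash
cat > fit.py <<'E'
from h import *
from scipy.optimize import least_squares
PA=np.radians([0,115,245])
def fitv(P): # P rows in order 0,115,245
    f=lambda s:(np.c_[s[0]+.084*np.cos(PA+s[2]),s[1]+.084*np.sin(PA+s[2])]-P).ravel()
    r=least_squares(f,[.65,.06,0]);return r.x,r.fun
def unwrap(p,V,z=.165,s=3,deg=True):
    """polar unwarped top of collar at height z: returns top-down rectified image 0.5mm/px in vessel frame"""
    n=280;g=(np.arange(n)-n/2)*.0005
    X,Y=np.meshgrid(g,g) # cols = vessel x, rows = vessel y
    c,si=np.cos(V[2]),np.sin(V[2])
    W=np.stack([V[0]+c*X-si*Y,V[1]+si*X+c*Y,np.full_like(X,z)],-1).reshape(-1,3)
    m=proj(p,W).reshape(n,n,2).astype(np.float32)
    return cv2.remap(p['color'],m[...,0],m[...,1],cv2.INTER_LINEAR),np.hypot(X,Y),np.degrees(np.arctan2(Y,X))%360
def redang(p,V,z,r0,r1,lo=None,hi=None):
    im,r,a=unwrap(p,V,z);im=im.astype(int)
    m=(im[...,2]>110)&(im[...,1]<70)&(im[...,0]<70)&(r>r0)&(r<r1)
    if lo is not None:m&=((a-lo)%360<(hi-lo)%360)
    if not m.sum():return None
    n,l=cv2.connectedComponents(m.astype(np.uint8));out=[]
    for i in range(1,n):
        k=l==i
        if k.sum()>20:
            v=np.exp(1j*np.radians(a[k])).mean();out.append((round(np.degrees(np.angle(v))%360,1),int(k.sum()),round(r[k].min()*1e3),round(r[k].max()*1e3)))
    return out
E
python3 - <<'E'
from fit import *
S=np.array([[.7342,.0805],[.6027,.1321],[.6314,-.017]]);T=np.array([[.7272,.0807],[.5969,.1330],[.6254,-.0145]])
for P in(S,T,(S+T)/2):
    V,e=fitv(P);print(V.round(4),np.degrees(V[2]).round(2),e.round(4))
    c=complex(V[0],V[1])
    for m in(.6143+.0338j,.6109+.0339j,.656+.0861j,.6545+.0966j):print(abs(m-c).round(4),np.degrees(np.angle(m-c)-V[2])%360)
for n in('scene','top'):
    p=shot(n);Vn=fitv(S if n=='scene' else T)[0]
    print(n,redang(p,Vn,.163,.030,.060),redang(p,Vn,.172,.012,.037))
    P=fitv((S+T)/2)[0];print(proj(p,[[P[0],P[1],.165]]))
V=fitv((S+T)/2)[0];np.save('V.npy',V)
# ik check
print(arm.sense()['eef_pos'])
def R(yaw,s): # x down, jaw z perpendicular to bar dir yaw
    z=s*np.array([-np.sin(yaw),np.cos(yaw),0]);x=np.array([0,0,-1.]);return np.c_[x,np.cross(z,x),z]
for s in(1,-1):
    print(s,'rest',arm.ik([.485,-.302,.026],R(np.radians(8),s)))
    for a in(125,155,180,205,235):
        t=np.radians(a)+V[2];q=arm.ik([V[0]+.155*np.cos(t),V[1]+.155*np.sin(t),.122],R(t+np.pi,s));print(a,None if q is None else np.round(q))
ims=[cv2.resize(unwrap(shot(n),fitv(Q)[0],.165)[0],None,fx=1.4,fy=1.4) for n,Q in(('scene',S),('top',T))]
cv2.imwrite('pics/uw0.png',np.hstack(ims))
E
```

```text
[0.6518 0.0644 0.1916] 10.98 [ 0.0001 -0.0001 -0.0002  0.0002  0.0001 -0.0001]Traceback (most recent call last):
  File "<stdin>", line 6, in <module>
AttributeError: 'float' object has no attribute 'round'
```

```bash
cat > r1.py <<'E'
from fit import *
S=np.array([[.7342,.0805],[.6027,.1321],[.6314,-.017]]);T=np.array([[.7272,.0807],[.5969,.1330],[.6254,-.0145]])
for P in(S,T,(S+T)/2):
    V,e=fitv(P);print(V.round(4),np.degrees(V[2]).round(2),abs(e).max().round(4))
    c=complex(V[0],V[1])
    for m in(.6143+.0338j,.6109+.0339j,.656+.0861j,.6545+.0966j):print(round(abs(m-c),4),np.degrees(np.angle(m-c)-V[2])%360)
for n in('scene','top'):
    p=shot(n);Vn=fitv(S if n=='scene' else T)[0]
    print(n,redang(p,Vn,.163,.030,.060),redang(p,Vn,.172,.012,.037))
    P=fitv((S+T)/2)[0];print(proj(p,[[P[0],P[1],.165]]))
V=fitv((S+T)/2)[0];np.save('V.npy',V)
def R(yaw,s): # x down, jaw z perpendicular to bar dir yaw
    z=s*np.array([-np.sin(yaw),np.cos(yaw),0]);x=np.array([0,0,-1.]);return np.c_[x,np.cross(z,x),z]
for s in(1,-1):
    print(s,'rest',arm.ik([.485,-.302,.026],R(np.radians(8),s)))
    for a in(125,155,180,205,235):
        t=np.radians(a)+V[2];q=arm.ik([V[0]+.155*np.cos(t),V[1]+.155*np.sin(t),.122],R(t+np.pi,s));print(a,None if q is None else np.round(q))
ims=[cv2.resize(unwrap(shot(n),fitv(Q)[0],.165)[0],None,fx=1.4,fy=1.4) for n,Q in(('scene',S),('top',T))]
cv2.imwrite('pics/uw0.png',np.hstack(ims))
E
python3 r1.py
```

```text
[0.6518 0.0644 0.1916] 10.98 0.0002
0.0484 208.1761712451095
0.051 205.67837568169594
0.0221 68.19472662311269
0.0323 74.3112254792925
[0.6456 0.0656 0.1872] 10.73 0.0013
0.0446 214.74373573703562
0.047 211.70057507452418
0.023 52.32724844956692
0.0323 63.216450298561895
[0.6487 0.065  0.1894] 10.85 0.0007
0.0464 211.3293734909979
0.0489 208.56904172867968
0.0223 60.10118562842549
0.0321 68.76926164332396
scene [(np.float64(207.0), 700, 39, 59), (np.float64(80.1), 336, 30, 42)] [(np.float64(72.1), 710, 12, 37)]
[[412.71758537 275.14794764]]
top [(np.float64(212.1), 481, 36, 56), (np.float64(59.7), 164, 30, 39)] [(np.float64(63.3), 178, 26, 37)]
[[251.99348166 169.58435958]]
1 rest [-4.36547344e+01  3.77980997e+01  8.99599292e+01 -2.54444375e-14
  5.22419711e+01 -1.41654734e+02]
125 [  6.  29.  87.  -0.  63. -40.]
155 [ -2.  23.  97.  -0.  60. -77.]
180 [  -9.   22.   99.   -0.   59. -110.]
205 [ -16.   25.   95.   -0.   60. -142.]
235 None
-1 rest [-4.36547344e+01  3.77980997e+01  8.99599292e+01 -2.54444375e-14
  5.22419711e+01  3.83452656e+01]
125 [  6.  29.  87.  -0.  63. 140.]
155 [ -2.  23.  97.  -0.  60. 103.]
180 [-9. 22. 99. -0. 59. 70.]
205 [-16.  25.  95.  -0.  60.  38.]
235 [-19.  32.  83.  -0.  65.   5.]
```

View pics/uw0.png

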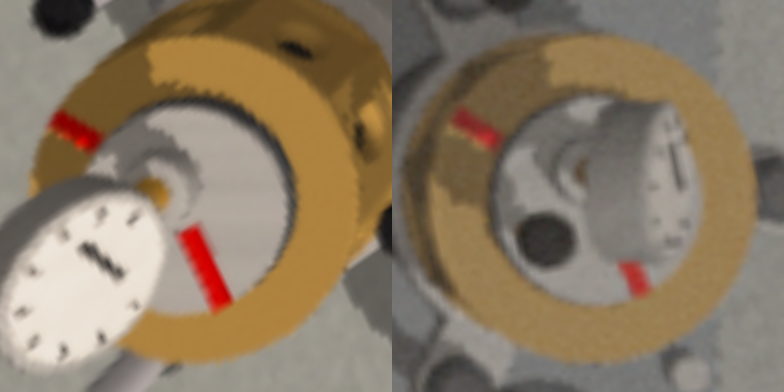

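The rectified crops show the collar concentric to within about 2 mm and its mark at about 209° in the vessel frame, so the joint is about 144°. The lid mark reads about 65°. Next I pick the bar.

```bash
cat >> fit.py <<'E'
def R(yaw,s=-1):
    z=s*np.array([-np.sin(yaw),np.cos(yaw),0]);x=np.array([0,0,-1.]);return np.c_[x,np.cross(z,x),z]
def st(m=''):
    s=arm.sense();print(m,'t',round(s['time'],2),'p',s['eef_pos'].round(4),'F',s['contact_force'].round(1),'M',s['ft_torque'].round(2),'gap',round(s['finger_gap'],4));return s
def barline(p):
    """axis of held bar from the cloud: points near TCP grasp height"""
    s=arm.sense();g=s['eef_pos']+[0,0,.019];w=cloud(p).reshape(-1,3);c=p['color'].reshape(-1,3).astype(int)
    d=np.cross([0,0,1],s['tool_rot'][:,2]);d=d if d[0]>0 else -d
    n=np.array([-d[1],d[0],0]);q=w-g;a=q@d
    m=(a>.018)&(a<.16)&(abs(q@n)<.02)&(abs(q[:,2])<.022)
    P=q[m];mu=P.mean(0);_,_,V=np.linalg.svd(P-mu,full_matrices=False);v=V[0]*np.sign(V[0]@d)
    A=np.sort(a[m])
    return dict(n=int(m.sum()),tip=A[-3:].mean().round(4),yaw_off=np.degrees(v@n).round(2),pitch=np.degrees(v[2]).round(2),lat=(mu@n).round(4),ztop=np.percentile(P[:,2],90).round(4))
E
python3 - <<'E'
from fit import *
np.save('V.npy',[.6493,.0656,np.radians(10.85)])
y=np.radians(8);Ry=R(y)
arm.goto([.38,.05,.30],Ry)
arm.goto([.485,-.3024,.13],Ry);st('above')
arm.move_straight([.485,-.3024,.0265],feed=.12);st('down')
eoat.gripper_to(.010,45);st('grip')
arm.move_straight([.485,-.3024,.20],feed=.15);st('lift')
for n in('scene','top'):
    p=shot(n,n+'1.png');print(n,barline(p))
E
```

```text
above t 4.33 p [ 0.4855 -0.3016  0.1308] F [ 0.   1.1 -0.6] M [-0.01  0.13  0.05] gap 0.0881
down t 5.34 p [ 0.4853 -0.3026  0.0272] F [-0.3  0.6  0.2] M [-0.04  0.11  0.03] gap 0.0882
grip t 6.48 p [ 0.4854 -0.3036  0.0271] F [ 0.3 -4.9  0.9] M [-0.8   0.14 -0.04] gap 0.0124
lift t 7.79 p [ 0.4847 -0.3021  0.1991] F [ 0.7  0.2 -1.8] M [-0.02  0.19 -0.03] gap 0.0121
scene {'n': 400, 'tip': np.float64(0.1153), 'yaw_off': np.float64(0.36), 'pitch': np.float64(-1.69), 'lat': np.float64(0.0005), 'ztop': np.float64(0.0068)}
top {'n': 275, 'tip': np.float64(0.1119), 'yaw_off': np.float64(-1.43), 'pitch': np.float64(-1.46), 'lat': np.float64(0.0043), 'ztop': np.float64(0.006)}
```

```bash
cat >> fit.py <<'E'
TIP=.114; V=np.load('V.npy')
def pose(a,rt,z):
    """a: bar angle deg in vessel frame, rt: tip radius, z: bar height"""
    t=np.radians(a)+V[2];r=rt+TIP
    return np.array([V[0]+r*np.cos(t),V[1]+r*np.sin(t),z-.019]),R(t+np.pi)
E
python3 - <<'E'
from fit import *
a=209.5;z=.1425
P,Q=pose(a,.100,.20);arm.goto(P,Q)
P,Q=pose(a,.074,z);arm.move_straight(P,Q,feed=.15);st()
ps=[shot(n) for n in('scene','top')]
for p in ps: print(barline(p))
ims=[]
for p,rr in zip(ps,((330,220),(180,110))):
    u,v=rr;ims.append(cv2.resize(p['color'][v:v+130,u:u+130],None,fx=3,fy=3,interpolation=2))
cv2.imwrite('pics/pre1.png',np.hstack(ims))
E
```

```text
t 9.38 p [ 0.5063 -0.0569  0.1239] F [-0.1  0.1 -1.9] M [-0.08  0.14 -0.01] gap 0.0117
{'n': 524, 'tip': np.float64(0.1562), 'yaw_off': np.float64(0.93), 'pitch': np.float64(8.9), 'lat': np.float64(-0.0026), 'ztop': np.float64(0.021)}
{'n': 285, 'tip': np.float64(0.1566), 'yaw_off': np.float64(-4.43), 'pitch': np.float64(54.52), 'lat': np.float64(-0.0003), 'ztop': np.float64(0.0215)}
```

View pics/pre1.png

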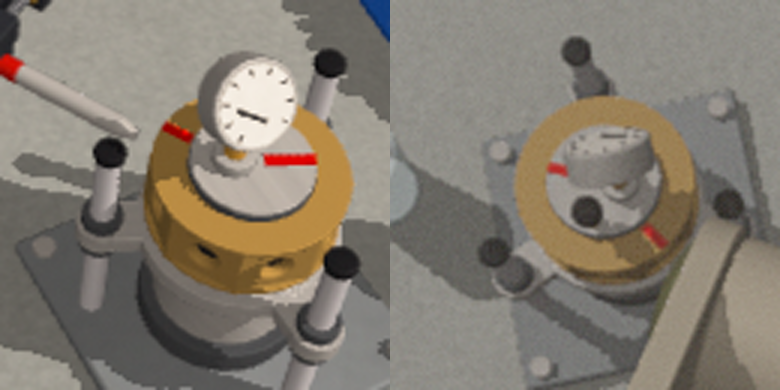

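The bar tip, at (133,130) in the scene crop, is heading for the face under the collar mark at (178,132). I'll insert it in small force-checked steps.

```bash
cat >> fit.py <<'E'
def insert(a,z,r0=.060,r1=.0375,step=.003,lim=9):
    P,Q=pose(a,r0,z);arm.move_straight(P,Q,feed=.1)
    t=np.radians(a)+V[2];d=np.array([np.cos(t),np.sin(t),0]);n=np.array([-d[1],d[0],0])
    f0=arm.sense()['contact_force'];r=r0
    while r>r1+1e-6:
        r=max(r-step,r1);arm.move_straight(pose(a,r,z)[0],feed=.06);f=arm.sense()['contact_force']-f0
        print(round(r*1e3,1),'rad',round(f@d,1),'tan',round(f@n,1),'z',round(f[2],1))
        if f@d>lim: break
    return r
E
python3 - <<'E'
from fit import *
r=insert(209.5,.1425);st(r)
E
```

```text
57.0 rad -0.6 tan -0.4 z 0.9
54.0 rad -0.4 tan -0.8 z -0.2
51.0 rad -1.3 tan 0.4 z -0.8
48.0 rad -0.6 tan -0.1 z -0.9
45.0 rad -0.0 tan -0.6 z 0.6
42.0 rad -1.0 tan -0.3 z 0.7
39.0 rad -0.3 tan -0.3 z 0.7
37.5 rad -0.1 tan -0.6 z 0.6
0.0375 t 11.77 p [ 0.5339 -0.0325  0.1235] F [-0.2  0.1 -1.3] M [ 0.03  0.15 -0.  ] gap 0.012
```

Run:
```python
from fit import *
r=insert(209.5,.1425,r0=.0375,r1=.031,step=.0015,lim=5);st(r)
p=shot('scene');cv2.imwrite('pics/ins1.png',cv2.resize(p['color'][220:350,330:460],None,fx=4,fy=4,interpolation=2))
```

```text
36.0 rad 7.6 tan -0.1 z 0.6
0.036 t 12.27 p [ 0.5341 -0.032   0.1231] F [-4.7 -4.9 -0.8] M [-0.7   0.93 -0.07] gap 0.0115
```

View pics/ins1.png

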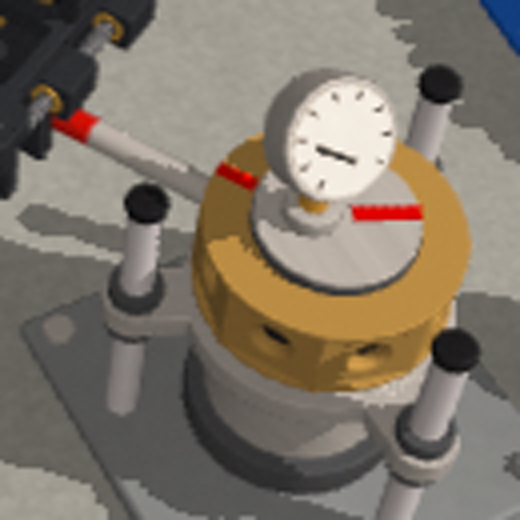

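The bar is seated in the marked hole and touches the neck at a commanded radius of about 36.5 mm. First swing.

```bash
cat >> fit.py <<'E'
def swing(a0,a1,z,rt=.038,seg=10,lim=25,dz=.8e-3,feed=.09):
    a=a0;off=0
    f0=None
    while a>a1+1e-6:
        a=max(a-seg,a1);zz=z-dz*np.radians(a0-a)
        P,Q=pose(a,rt+off,zz);arm.move_straight(P,Q,feed=feed)
        f=arm.sense()['contact_force'];t=np.radians(a)+V[2];d=np.array([np.cos(t),np.sin(t),0]);n=np.array([-d[1],d[0],0])
        print(round(a,1),'rad',round(f@d,1),'tan',round(f@n,1),'z',round(f[2],1))
        if f@d>9: off+=.001
        if f@n>lim: break
    return a,rt+off,zz
def draw(a,r,z):
    P,_=pose(a,.080,z);arm.move_straight(P,feed=.12)
def marks(Vs=None):
    for n,Vn in(('scene',[.6518,.0651,.1894]),('top',[.6474,.0663,.1894])):
        p=shot(n);print(n,'collar',redang(p,Vn,.163,.040,.060),'lid',redang(p,Vn,.172,.012,.036))
E
python3 - <<'E'
from fit import *
marks()
s=swing(209.5,132,.1425);print(s);st();marks()
np.save('s.npy',s)
E
```

```text
scene collar [(np.float64(207.8), 657, 40, 59)] lid [(np.float64(71.6), 658, 12, 36)]
top collar None lid [(np.float64(66.1), 170, 25, 36)]
199.5 rad 0.1 tan 4.8 z -2.4
189.5 rad -1.2 tan 9.9 z -2.2
179.5 rad 3.7 tan 9.9 z -2.8
169.5 rad -5.0 tan 12.0 z -2.2
159.5 rad 8.0 tan 9.0 z -2.2
149.5 rad 4.8 tan 12.2 z -2.8
139.5 rad 15.0 tan 6.7 z -2.1
132 rad 5.8 tan 6.2 z -2.0
(132, 0.039, np.float64(0.1414178958637635))
 t 15.88 p [0.5253 0.1583 0.1213] F [-8.3 -1.4 -2. ] M [-0.12  1.46 -0.69] gap 0.0135
scene collar [(np.float64(199.7), 619, 41, 60)] lid [(np.float64(71.6), 659, 12, 36)]
top collar [(np.float64(202.1), 424, 40, 58)] lid [(np.float64(66.0), 161, 25, 36)]
```

Run:
```python
from fit import *
p=shot('scene');q=shot('top');cv2.imwrite('pics/sw1.png',np.hstack([cv2.resize(p['color'][190:340,310:510],None,fx=2,fy=2,interpolation=2),cv2.resize(q['color'][110:260,160:360],None,fx=2,fy=2,interpolation=2)]))
```

```text
(no output)
```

View pics/sw1.png

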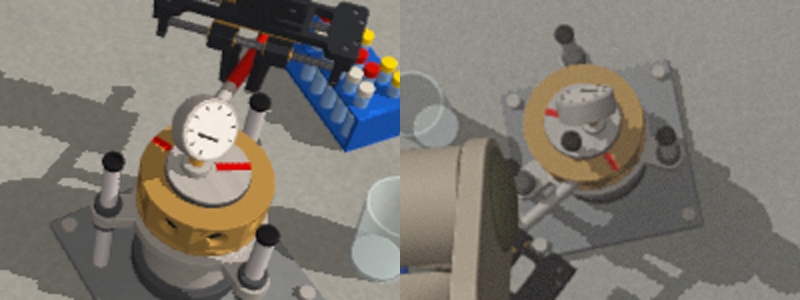

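The collar turned only about 8°, because the bar pivoted in the grip and came out of the hole: the mark is at 201° and the bar lies at the left post. I'll draw the bar out and measure how it now sits in the grip.

Run:
```python
from fit import *
P,Q=pose(132,.085,.1414);arm.move_straight(P,feed=.12)
P,Q=pose(180,.12,.22);arm.goto(P,Q);st()
for n in('scene','top'): print(barline(shot(n,n+'2.png')))
marks()
p=cv2.imread('pics/scene2.png');q=cv2.imread('pics/top2.png')
cv2.imwrite('pics/b2.png',np.hstack([cv2.resize(p[170:320,280:480],None,fx=2,fy=2,interpolation=2),cv2.resize(q[110:260,160:360],None,fx=2,fy=2,interpolation=2)]))
```

```text
t 17.73 p [0.4198 0.0215 0.2009] F [ 0.4  0.8 -2.7] M [-0.02  0.18 -0.  ] gap 0.0123
{'n': 328, 'tip': np.float64(0.1162), 'yaw_off': np.float64(-2.25), 'pitch': np.float64(-0.99), 'lat': np.float64(-0.0059), 'ztop': np.float64(0.0073)}
{'n': 210, 'tip': np.float64(0.1135), 'yaw_off': np.float64(-1.84), 'pitch': np.float64(-2.95), 'lat': np.float64(-0.003), 'ztop': np.float64(0.0068)}
scene collar [(np.float64(199.8), 622, 41, 60)] lid [(np.float64(71.6), 661, 12, 36)]
top collar [(np.float64(202.2), 433, 40, 59)] lid [(np.float64(66.3), 165, 25, 36)]
```

View pics/b2.png

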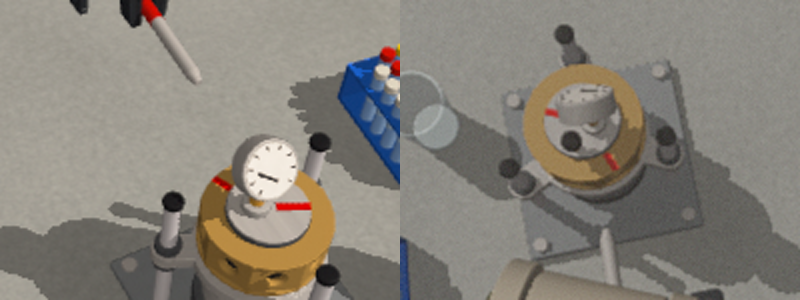

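```bash
cat >> fit.py <<'E'
TIP=.115;YOFF=np.radians(-2.5)
def pose2(h,phi,e,z):
    """hole angle h, bar leaning clockwise by phi (deg); e: tip inside of r=47 mm"""
    th,tu=np.radians(h)+V[2],np.radians(h-phi)+V[2]
    u=np.array([np.cos(tu),np.sin(tu),0]);g=np.array([V[0]+.047*np.cos(th),V[1]+.047*np.sin(th),z-.019])+(TIP-e)*u
    return g,R(tu+np.pi-YOFF)
def clear(h,phi):
    g=[];tu=np.radians(h-phi);u=np.array([np.cos(tu),np.sin(tu)]);H=.047*np.array([np.cos(np.radians(h)),np.sin(np.radians(h))])
    return min(abs(u[0]*(p-H)[1]-u[1]*(p-H)[0]) for p in [.084*np.array([np.cos(q),np.sin(q)]) for q in PA[1:]])
def mark(exp,tol=30):
    o=[]
    for n,Vn,b in(('scene',[.6518,.0651,.1894],1.5),('top',[.6474,.0663,.1894],-.7)):
        c=[(x[1],x[0]+b) for x in (redang(shot(n),Vn,.163,.041,.058) or []) if abs((x[0]+b-exp+180)%360-180)<tol and x[1]>60]
        o.append(round(float(max(c)[1]),1) if c else None)
    return o
def fr(a):
    f=arm.sense()['contact_force'];t=np.radians(a)+V[2];d=np.array([np.cos(t),np.sin(t),0])
    return round(f@d,1),round(f@np.array([-d[1],d[0],0]),1),round(f[2],1)
def drive(h,k,z,hend,e=.0085,step=8,phi=6,pmax=18,lim=28,cmin=.0175,feed=.1):
    """h: angle of driven hole now; k: hole index so that mark = h-45k. Drives until hole at hend or out of room."""
    hm=h;u=h
    while True:
        u-=step;hc=hm if hm-u<=pmax else u+pmax
        if clear(hc,hc-u)<cmin: print('room',round(clear(hc,hc-u),4));u+=step;break
        g,Q=pose2(hc,hc-u,e,z+.8e-3*np.radians(hc-h));arm.move_straight(g,Q,feed=feed)
        m=mark(hc-45*k);f=fr(u);v=[x for x in m if x is not None]
        pred=hm
        hm=(np.mean(v)+45*k) if v else hc
        print('u',round(u,1),'hc',round(hc,1),'marks',m,'h',round(hm,1),'F',f,'t',round(arm.sense()['time'],1))
        if abs(f[1])>lim: print('force');break
        if hm-u>32: print('lost?');break
        if hm<=hend: print('at end');break
    return hm,u
E
python3 - <<'E'
from fit import *
print([round(clear(h,p),4) for h,p in((201,0),(160,18),(150,18),(145,15))])
eoat.gripper_to(.008,60)
h=201.5;z=.142
g,Q=pose2(h,0,-.03,z);arm.goto(g,Q)
u=Q@[0,0,0]
e=-.03
for e in(-.012,-.004,.002,.005,.007,.0085,.0095,.0105):
    arm.move_straight(pose2(h,0,e,z)[0],feed=.08);f=fr(h);print(e,f)
    if f[0]>6 or abs(f[1])>12:break
e=min(e,.009)-.0005
print(mark(h))
print(drive(h,0,z,150,e=e));st()
E
```

```text
[np.float64(0.0584), np.float64(0.0527), np.float64(0.0391), np.float64(0.0339)]
-0.012 (np.float64(-0.8), np.float64(-0.1), np.float64(-1.9))
-0.004 (np.float64(0.7), np.float64(-0.7), np.float64(-1.8))
0.002 (np.float64(0.1), np.float64(-0.7), np.float64(-1.5))
0.005 (np.float64(0.7), np.float64(0.7), np.float64(-2.7))
0.007 (np.float64(-0.4), np.float64(0.3), np.float64(-2.5))
0.0085 (np.float64(-0.1), np.float64(-0.6), np.float64(-2.8))
0.0095 (np.float64(-0.3), np.float64(-0.5), np.float64(-2.0))
0.0105 (np.float64(6.1), np.float64(-0.8), np.float64(-1.7))
[201.2, None]
u 193.5 hc 201.5 marks [201.2, None] h 201.2 F (np.float64(0.5), np.float64(0.6), np.float64(-1.7)) t 21.3
u 185.5 hc 201.2 marks [201.2, 201.6] h 201.4 F (np.float64(-0.1), np.float64(1.4), np.float64(-1.5)) t 21.7
u 177.5 hc 195.5 marks [200.7, 200.8] h 200.8 F (np.float64(-1.6), np.float64(5.6), np.float64(-2.5)) t 22.2
u 169.5 hc 187.5 marks [195.0, 194.6] h 194.8 F (np.float64(-2.6), np.float64(7.1), np.float64(-1.5)) t 22.6
u 161.5 hc 179.5 marks [189.0, 186.9] h 188.0 F (np.float64(-3.9), np.float64(7.9), np.float64(-1.4)) t 23.1
u 153.5 hc 171.5 marks [None, 179.3] h 179.3 F (np.float64(-3.1), np.float64(7.2), np.float64(-2.6)) t 23.5
u 145.5 hc 163.5 marks [None, 170.9] h 170.9 F (np.float64(-4.0), np.float64(9.2), np.float64(-2.3)) t 24.0
u 137.5 hc 155.5 marks [None, 162.9] h 162.9 F (np.float64(-4.7), np.float64(8.3), np.float64(-1.6)) t 24.4
u 129.5 hc 147.5 marks [None, 155.0] h 155.0 F (np.float64(-3.9), np.float64(8.4), np.float64(-1.2)) t 24.9
u 121.5 hc 139.5 marks [None, 147.4] h 147.4 F (np.float64(-4.6), np.float64(9.1), np.float64(-0.9)) t 25.4
at end
(np.float64(147.4), 121.5)
 t 25.37 p [0.5362 0.1659 0.1215] F [-3.6 -9.5 -0.9] M [-1.28  0.6  -0.75] gap 0.0123
```

The collar follows now and is at about 147°. I'll take a few more degrees within the post clearance, then move to the hole 90° further on.

Run:
```python
from fit import *
z=.1413;e=.009
h,u=147.4,121.5
print([round(clear(x,18),4) for x in(139.5,136,134)])
for hc in(137.5,135.5):
    if clear(hc,18)>.0175:
        g,Q=pose2(hc,18,e,z);arm.move_straight(g,Q,feed=.1);m=mark(hc+8);print(hc,m,fr(hc-18))
hl=hc
# unload: swing back, then draw out straight
h=np.mean([x for x in m if x])
g,Q=pose2(h,4,e,z);arm.move_straight(g,Q,feed=.1)
g,Q=pose2(h,4,-.035,z);arm.move_straight(g,Q,feed=.15)
m=mark(h);print('mark',m);st()
P,Q=pose(180,.12,.21);arm.goto(P,Q)
print([barline(shot(n)) for n in('scene','top')],mark(h));st()
```

```text
[np.float64(0.024), np.float64(0.0189), np.float64(0.016)]
137.5 [None, 145.9] (np.float64(-3.3), np.float64(9.7), np.float64(-1.0))
135.5 [None, 144.2] (np.float64(-3.3), np.float64(9.4), np.float64(-1.2))
mark [None, 144.2]
 t 27.24 p [0.4764 0.1578 0.1224] F [-0.3 -0.2 -1.7] M [ 0.1   0.17 -0.04] gap 0.0119
[{'n': 317, 'tip': np.float64(0.1161), 'yaw_off': np.float64(-2.49), 'pitch': np.float64(-0.97), 'lat': np.float64(-0.0059), 'ztop': np.float64(0.0072)}, {'n': 203, 'tip': np.float64(0.1134), 'yaw_off': np.float64(-1.71), 'pitch': np.float64(-2.47), 'lat': np.float64(-0.003), 'ztop': np.float64(0.0071)}] [None, 144.2]
 t 28.36 p [0.4186 0.0217 0.1907] F [-1.1  0.2 -2.3] M [-0.06  0.16 -0.05] gap 0.012
```

```bash
cat >> fit.py <<'E'
def enter(h,z):
    g,Q=pose2(h,0,-.03,z);arm.goto(g,Q)
    for e in(-.004,.004,.0085,.0095,.0105):
        arm.move_straight(pose2(h,0,e,z)[0],feed=.09);f=fr(h);print(e,f)
        if f[0]>5 or abs(f[1])>12:break
    return min(e,.0095)-.0005
def leave(h,e,z):
    g,Q=pose2(h,4,e,z);arm.move_straight(g,Q,feed=.12)
    g,Q=pose2(h,4,-.035,z);arm.move_straight(g,Q,feed=.18)
E
python3 - <<'E'
from fit import *
z=.1405;h=189.2
e=enter(h,z)
if e>.007:
    h,u=drive(h,1,z,144,e=e,step=10,feed=.13);st()
    leave(h,e,z-.0006);print(mark(h-45));st()
E
```

```text
-0.004 (np.float64(0.2), np.float64(0.4), np.float64(-2.0))
0.004 (np.float64(-0.5), np.float64(-0.4), np.float64(-1.8))
0.0085 (np.float64(0.4), np.float64(0.1), np.float64(-2.4))
0.0095 (np.float64(-0.4), np.float64(-0.2), np.float64(-2.5))
0.0105 (np.float64(5.9), np.float64(0.4), np.float64(-1.3))
u 179.2 hc 189.2 marks [None, 144.2] h 189.2 F (np.float64(1.0), np.float64(0.7), np.float64(-1.5)) t 30.7
u 169.2 hc 187.2 marks [None, 144.2] h 189.2 F (np.float64(-1.0), np.float64(2.8), np.float64(-1.1)) t 31.1
u 159.2 hc 177.2 marks [None, 137.1] h 182.1 F (np.float64(-3.3), np.float64(6.6), np.float64(-1.7)) t 31.5
u 149.2 hc 167.2 marks [None, 127.5] h 172.5 F (np.float64(-4.5), np.float64(7.0), np.float64(-1.0)) t 32.0
u 139.2 hc 157.2 marks [None, 117.9] h 162.9 F (np.float64(-4.5), np.float64(7.2), np.float64(-1.1)) t 32.4
u 129.2 hc 147.2 marks [112.3, 108.3] h 155.3 F (np.float64(-3.7), np.float64(7.1), np.float64(-1.9)) t 32.9
u 119.2 hc 137.2 marks [102.9, 98.8] h 145.8 F (np.float64(-3.0), np.float64(8.1), np.float64(-1.3)) t 33.3
room 0.006
 t 33.34 p [0.5405 0.1702 0.1201] F [-4.2 -7.5 -1.3] M [-1.05  0.6  -0.56] gap 0.012
[102.9, 98.8]
 t 34.39 p [0.4736 0.153  0.121 ] F [ 0.6  1.  -2.1] M [ 0.08  0.21 -0.03] gap 0.0123
```

Run:
```python
from fit import *
z=.1398;h=189.3
e=enter(h,z)
if e>.007:
    h,u=drive(h,2,z,166,e=e,step=9,feed=.13,lim=13)
    for i in range(9):
        u-=2.5;hc=u+18;g,Q=pose2(hc,18,e,z-.0005);arm.move_straight(g,Q,feed=.1);f=fr(u);m=mark(hc-82);print('u',round(u,1),m,f,'clear',round(clear(hc,18),4))
        if f[1]>14:break
    p=shot('top');print('lid top',redang(p,[.6474,.0663,.1894],.172,.012,.036));st();print(u,e)
    q=shot('scene')
    cv2.imwrite('pics/end.png',np.hstack([cv2.resize(q['color'][210:330,350:480],None,fx=3,fy=3,interpolation=2),cv2.resize(p['color'][110:230,190:320],None,fx=3,fy=3,interpolation=2)]))
```

```text
-0.004 (np.float64(0.2), np.float64(0.7), np.float64(-1.7))
0.004 (np.float64(0.7), np.float64(1.1), np.float64(-1.8))
0.0085 (np.float64(-0.7), np.float64(0.9), np.float64(-1.6))
0.0095 (np.float64(0.2), np.float64(1.9), np.float64(-1.9))
0.0105 (np.float64(4.6), np.float64(1.2), np.float64(-1.3))
u 180.3 hc 189.3 marks [102.9, 98.8] h 190.8 F (np.float64(0.9), np.float64(1.6), np.float64(-1.8)) t 37.3
u 171.3 hc 189.3 marks [102.9, 98.8] h 190.8 F (np.float64(0.2), np.float64(3.5), np.float64(-1.4)) t 37.7
u 162.3 hc 180.3 marks [99.3, 95.3] h 187.3 F (np.float64(-2.7), np.float64(7.1), np.float64(-0.6)) t 38.1
u 153.3 hc 171.3 marks [91.2, 87.1] h 179.2 F (np.float64(-3.8), np.float64(8.6), np.float64(-1.9)) t 38.6
u 144.3 hc 162.3 marks [82.4, 78.5] h 170.4 F (np.float64(-4.4), np.float64(9.0), np.float64(-2.0)) t 39.0
u 135.3 hc 153.3 marks [73.7, 69.8] h 161.8 F (np.float64(-3.7), np.float64(9.6), np.float64(-1.4)) t 39.5
at end
u 132.8 [71.5, 67.7] (np.float64(-4.1), np.float64(10.1), np.float64(-1.5)) clear 0.0402
u 130.3 [69.0, 65.3] (np.float64(-5.1), np.float64(9.2), np.float64(-1.7)) clear 0.0367
u 127.8 [67.0, 63.3] (np.float64(-5.1), np.float64(11.2), np.float64(-0.8)) clear 0.0331
u 125.3 [67.0, 63.3] (np.float64(-8.3), np.float64(12.3), np.float64(-0.8)) clear 0.0295
u 122.8 [67.0, 63.3] (np.float64(-10.2), np.float64(15.2), np.float64(-1.1)) clear 0.0259
lid top [(np.float64(66.1), 168, 25, 36)]
 t 41.25 p [0.5344 0.1617 0.1197] F [ -3.3 -17.3  -1.1] M [-2.49  0.65 -1.1 ] gap 0.0121
122.80000000000001 0.009
```

View pics/end.png

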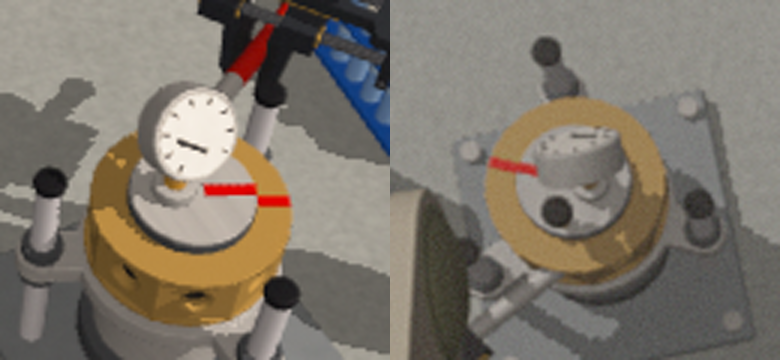

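Against the stop, with the reading unchanged at 63.3° over three further steps and rising force, the two marks lie in line in both views. Now the bar goes back to the rest.

Run:
```python
from fit import *
h=153.5;z=.1393
leave(h,.009,z);print('mark',mark(65))
arm.goto([.42,-.06,.22],R(np.radians(8)))
b=[barline(shot(n)) for n in('scene','top')];print(b);st()
yo=np.mean([x['yaw_off'] for x in b]);print(yo)
Q=R(np.radians(8-yo))
arm.goto([.4852,-.303,.13],Q);b=[barline(shot(n)) for n in('scene','top')];print(b)
arm.move_straight([.4852,-.303,.045],feed=.15);st()
arm.move_straight([.4852,-.303,.030],feed=.08);st('low')
print([barline(shot(n,n+'3.png')) for n in('scene','top')])
```

```text
mark [67.0, 63.3]
[{'n': 335, 'tip': np.float64(0.1168), 'yaw_off': np.float64(-1.2), 'pitch': np.float64(-1.02), 'lat': np.float64(-0.0041), 'ztop': np.float64(0.0074)}, {'n': 144, 'tip': np.float64(0.1132), 'yaw_off': np.float64(2.02), 'pitch': np.float64(-3.55), 'lat': np.float64(-0.0012), 'ztop': np.float64(0.0067)}]
 t 43.41 p [ 0.4202 -0.0592  0.2194] F [ 0.8  0.3 -2.5] M [-0.    0.14 -0.04] gap 0.0116
0.41000000000000003
[{'n': 366, 'tip': np.float64(0.1164), 'yaw_off': np.float64(-1.58), 'pitch': np.float64(-1.05), 'lat': np.float64(-0.0018), 'ztop': np.float64(0.0071)}, {'n': 208, 'tip': np.float64(0.1123), 'yaw_off': np.float64(-4.35), 'pitch': np.float64(-0.62), 'lat': np.float64(0.0017), 'ztop': np.float64(0.0069)}]
 t 45.27 p [ 0.4857 -0.3032  0.046 ] F [-0.2  1.3 -1.8] M [-0.02  0.19  0.01] gap 0.0117
low t 45.6 p [ 0.4851 -0.3029  0.0299] F [ 0.4  0.3 -1.3] M [-0.03  0.22  0.02] gap 0.0117
[{'n': 461, 'tip': np.float64(0.1166), 'yaw_off': np.float64(-0.65), 'pitch': np.float64(-4.23), 'lat': np.float64(-0.0006), 'ztop': np.float64(0.007)}, {'n': 176, 'tip': np.float64(0.1127), 'yaw_off': np.float64(-11.53), 'pitch': np.float64(6.47), 'lat': np.float64(0.0034), 'ztop': np.float64(0.007)}]
```

Run:
```python
from fit import *
arm.move_straight([.4852,-.303,.0272],R(np.radians(9.4)),feed=.05);st()
eoat.gripper_to(.030);arm.hold(.3);eoat.gripper_to(.085);st('open')
arm.move_straight([.4852,-.303,.16],feed=.15)
arm.goto([.36,-.12,.30],R(np.radians(8)));arm.hold(.3);st()
p=shot('scene');q=shot('top');print(mark(65))
for k in('tube_rack','beaker','wash_bottle'):print(k,[[np.round(d['bbox']).tolist() for d in nets.find_in(k,x)[:1]] for x in(p,q)])
w=cloud(p);c=p['color'].astype(int)
u,v,a,b=207,297,36,76;sl=(slice(v-b//2,v+b//2),slice(u-a//2,u+a//2));W=w[sl].reshape(-1,3);P=W[(W[:,2]>.035)&(W[:,2]<.065)]
mu=P.mean(0);d=np.linalg.svd(P-mu,full_matrices=False)[2][0];d*=np.sign(d[0]);t=(P-mu)@d;print(mu.round(4),d.round(3),(mu+d*t.min()).round(4),(mu+d*t.max()).round(4))
cv2.imwrite('pics/fin.png',np.hstack([cv2.resize(p['color'][240:420,100:300],None,fx=2,fy=2,interpolation=2),cv2.resize(q['color'][130:310,300:500],None,fx=2,fy=2,interpolation=2)]))
```

```text
t 45.95 p [ 0.4853 -0.3033  0.0275] F [ 1.3 -1.1 -1.8] M [-0.21  0.1   0.04] gap 0.0119
open t 47.62 p [ 0.4852 -0.303   0.0272] F [-0.2  0.5  0.2] M [-0.02  0.14  0.01] gap 0.0847
 t 49.98 p [ 0.3602 -0.1203  0.2996] F [-0.4  0.4  0.6] M [ 0.05  0.16 -0.01] gap 0.0849
[67.0, 63.3]
tube_rack [[[482.0, 229.0, 65.0, 78.0]], [[145.0, 264.0, 50.0, 69.0]]]
beaker [[[506.0, 305.0, 50.0, 51.0]], [[170.0, 168.0, 43.0, 44.0]]]
wash_bottle [[[252.0, 367.0, 51.0, 65.0]], [[404.0, 150.0, 36.0, 63.0]]]
[ 0.5172 -0.2994  0.05  ] [ 0.989  0.149 -0.01 ] [ 0.4272 -0.313   0.051 ] [ 0.6007 -0.2868  0.0492]
```

View pics/fin.png

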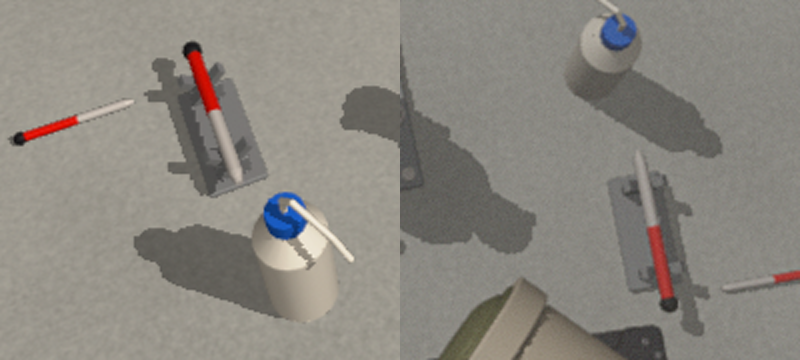

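The bar lies in both notches, from ball (192,50) to tip (237,178) in the scene crop, at its original line and height. The bystanders haven't moved.

```bash
python3 -c "
from h import *
print(arm.hand_in())"
```

```text
the job is handed in; nothing more can be done
None
```

The collar is screwed home against its stop, the bar is back in both notches of its rest, and the job is handed in at about 50 s on the robot's clock.

**Swings:** It took four swings. In the first, the bar pivoted out of the hole and the collar turned only about 8°. I drew the bar out, checked it in the grip, and then led the swing with the bar leaning in the hole, which drove the collar properly. The other three swings took it home.

**Last checks:**
- **Collar:** the mark did not move over the last three driving steps while the force rose, and it stayed put after the bar was drawn out. The collar mark read 67.0° in the scene camera and 63.3° in the top camera. That is about 4° apart, within the centre and calibration error, and either side of the 65° lid mark. The red marks look in line in both views.
- **Bar:** it lies within about 1–3 mm of its starting line and at the same height.
- **Other things:** the tube rack, beaker and wash bottle show no movement beyond 1–3 pixels of detector noise.

No check failed at the end; the one disagreement was the 4° between the two cameras.

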